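Switch the hot plate on and hold the infrared thermometer over its measuring spot

TASK

Check the hot plate on the serving counter: first turn its red rotary switch clockwise from off to on, as far as it goes. Then take the orange infrared thermometer out of its dock, carry it over the pan rail and hold it still and upright with its lens about 2 cm above the middle of the black spot on the plate, squared up with the hot plate and with its display facing the switch. Finish while still holding it there; never let it touch the hot plate or its rail, and leave the mug, the pie and the sauce bottle where they are.

Things in the scene. Friction and masses are not known exactly. Their poses are not given: they have to be found in the camera images.
- hotplate: Fixed electric hot plate, an aluminium box 300 (x) x 200 (y) mm with its deck 60 mm high; origin at the centre of its underside on the table, z up. The switch lies towards its -x end (at x = -108 mm), the round steel plate (144 mm across, 4 mm above the deck) at x = +45 mm. Around the plate runs a rectangular pan rail of 8 mm dark bars, from x = -35 to +125 mm and y = -85 to +85 mm, its top 109 mm above the table (45 mm above the plate), with a post at each corner.
- spot (a point): Centre of the matt black measuring spot (50 mm across) on the middle of the steel plate, at the plate's surface, 64 mm above the table. Axes as the hot plate's.
- switch (a joint): Angle of the red rotary switch, rad: 0 is off, 1.3 is on (end stops at both). It turns clockwise seen from above as the value grows, about a vertical axis. Turning it takes under 0.1 N m: a sprung detent pushes it to the nearer end; past the middle (0.65) it goes on to the stop by itself.
- switch_grip (a point): Point on the switch's axis at the height to grip it, 93 mm above the table. The red grip is an upright bar 44 mm long (along this point's x), 14 mm thick (along its y), from 70 to 102 mm above the table, over a 44 mm round red collar (64 to 72 mm above the table); the point turns with it. In the off position the bar lies along the hot plate's x axis, its white pointer towards -x.
- dock: Fixed black charging dock: base 100 (x) x 110 (y) x 6 mm and an upright pocket, 53 x 72 mm outside, 41 x 60 mm inside, its rim 42 mm above the table. Origin at the centre of its underside. The thermometer stands in it on its nose, 6 mm above the table, with 3 mm play all round, its axes like the dock's.
- thermo: Infrared thermometer, 130 mm tall, 0.15 to 0.31 kg: an orange upright body 34 (x) x 54 (y) mm from 20 to 130 mm above its origin, its top 35 mm black, for gripping; below it a round black nose 32 mm across. Origin at the centre of the lens, the flat underside of the nose; z up along the body; the display is on its -x face.
- display (a point): Middle of the thermometer's display, on the -x face, 17 mm from the thermometer's axis and 72 mm above the lens.
- mug: White cup without handle, 72 mm across, 85 mm high, between the hot plate and the dock; origin at the centre of its underside. Leave it.
- pie: Pie in a foil dish, 132 mm across, 26 mm high; origin at the centre of its underside. Leave it.
- sauce: Red sauce bottle, 48 mm across, 120 mm high; origin at the centre of its underside. Leave it.
There are look-alikes about, which are no part of the job. What is shaped like the thermo but turquoise or yellow is not meant.

How it is judged (in metres and radians):
On the way, in this order (a step that is already met when the one before it is completed fails the run):
1. the switch is turned on (value of joint switch above 1.15 rad), for 0.2 s.
2. the thermometer is lifted clear of its dock, in the fingers, the switch still on (z of thermo in the frame of dock above 0.06 m and contact force between thermo and the fingers above 1 N and value of joint switch above 1.15 rad), for 0.2 s.
At the end, for the whole second after the job is handed in: Switch on (over 1.15 rad); thermometer in the fingers, still (under 20 mm/s), touching nothing else, lens 8 to 35 mm above the plate and within 12 mm of the spot's middle, upright within 0.15 rad, squared to the hot plate within 0.17 rad, display on the switch's side (value of joint switch above 1.15 rad and z of thermo in the frame of spot between 0.008 and 0.035 m and horizontal distance between thermo and spot below 0.012 m and angle between thermo's own z axis and vertical below 0.15 rad and angle between the x axis of thermo and the x axis of hotplate, either way round below 0.17 rad and x of display in the frame of spot below 0 m and linear speed of thermo below 0.02 m/s and contact force between thermo and the fingers above 1 N and contact force between thermo and hotplate below 0.1 N and contact force between thermo and dock below 0.1 N and contact force between thermo and mug below 0.1 N and contact force between thermo and pie below 0.1 N and contact force between thermo and sauce below 0.1 N); the arm keeps its last pose, push and grip.
It fails at once if the thermometer touches the hot plate or its rail (contact force between thermo and hotplate above 0.5 N).
It fails at once if the mug is moved by more than 20 mm or tipped (distance of mug from where it was at the start of the episode above 0.02 m or angle between mug's own z axis and vertical above 0.3 rad).
It fails at once if the pie is moved by more than 20 mm (distance of pie from where it was at the start of the episode above 0.02 m).
It fails at once if the sauce bottle is moved by more than 20 mm or tipped (distance of sauce from where it was at the start of the episode above 0.02 m or angle between sauce's own z axis and vertical above 0.3 rad).
It also fails if it takes over 61 s, if anything falls off the work surface, if the arm or the gripper's body presses on something with over 40 N, if the wrist force passes 120 N, or if a joint passes its speed limit or range.

ROBOT

A 6-joint arm with a two-finger parallel gripper is mounted at the origin on the work surface. World frame = base frame: x ahead of the robot, y to its left, z up, the work surface at z = 0. Lengths are in mm, angles in rad, forces in N, time in s.
With the tool pointing down it reaches from about 300 to 775 mm from the base axis. Payload 14.6 kg.
Tool frame: the origin (TCP) lies midway between the tips of the shut fingers; the grasp point (between the pads) lies manip.tcp_to_grasp behind it (manip.tcp_to_grasp is the distance from the TCP to the grasp point, in mm); x points along the fingers, z is the direction in which the jaws open and shut, and the axes are right-handed (so a half turn about x gives the same grasp; the last joint's range is limited). The gripper opens to 94 mm and grips with 3 to 60 N. Pads are 16 mm wide; open, the fingers measure 119 mm over their backs; the gripper's body (75 mm by 177 mm) begins 78 mm behind the grasp point.
Start: joints at [-1.362, 0.3, 1.521, -0, 1.321, -0.067], TCP at [149.767, -529.206, 205.446] pointing down, gripper open.
Joint ranges: [-3.03, 3.03], [-0.79, 2.21], [0.23, 2.52], [-1.04, 4.18], [0, 3.07], [-2.55, 2.55]. Speed limits (rad/s): [2.22, 2.22, 2.57, 3.14, 3.14, 3.14].

INTERFACE

Orientations are given as [roll, pitch, yaw] about the fixed x, y, z axes, in that order (R = Rz(yaw) Ry(pitch) Rx(roll)).
In Python, from cell import manip gives the robot as it stands.
- The arm moves only by the shell command python3 -m jog 'ROWS' [FORCE]. ROWS is JSON, a list of rows, each an object of numbers: "grip": the opening, from 0 (shut) to 1 (fully open); "tx", "ty", "tz": the shift along the tool's x, y, z in units of 40 mm (1.0 is 40 mm); "turn": the turn about the tool's x in units of 6 degrees (1.0 is 6 degrees). In form: [{"grip": .., "tx": .., "ty": .., "tz": .., "turn": ..}, ...]. A call has 1 to 12 rows; each row is the pose to reach, as a shift and turn from the pose commanded when the call began, along the tool's axes at that moment; what a row does not reach only later rows make up. A row lasts 1/12 s, in which the tool goes at most 41.7 mm and 7.16 degrees, less where a joint would pass 70% of its speed; a pose out of reach is approached as far as the arm can. A call with a gripper value outside its range is refused whole. The fingers move at their own pace and stop on an object; FORCE is the grip in N (left out, the last holds). Time passes only in rows, so rows that repeat a pose let the fingers close. It gives the time, the measured TCP pose, the force and the opening at its end, in the units of the state.
- manip.read_state(): the state, without advancing time (a new reading comes with each control period).
- manip.camera(name): name is "side" or "top"; returns a dict with "image" (480x640x3 uint8, red, green, blue), "fx", "fy", "cx", "cy" (pixels), "k1" (the pictures are not rectified: a ray, as slopes to the right and down, at radius r is drawn at 1 + k1 r^2 times it, then the intrinsics apply), "eye" and "attitude" of the camera in the world. Camera axes: x right, y up, looking along -z (the intrinsics and any distortion apply to the point x, -y, -z); pixel columns grow to the right and rows downward; lengths in mm; the calibration is good to about 2 mm. A picture is of the moment at which its call begins. There is no depth.
- manip.sign_off(): hands the job in, once; it reports no verdict.
The state is a dict: "clock": time; "joints": joint angles; "qd": joint speeds; "effort": joint torques, N m; "eef_pos": TCP position; "eef_rot": TCP orientation; "wrist_force": force on the tool from outside, world axes, zero at the start; "moment": the same for the moment, N m; "finger_gap": finger opening in mm.
Only numpy, scipy, OpenCV 4.12 (cv2) and the standard library are available. Lean on these libraries where they do the work, as an engineer would, in place of code of your own. Each camera call takes 0.05 s, during which the arm holds its last target. There are 200 camera calls.

## Working session

There is one attempt and no reset: what is moved stays moved. The work goes in short steps, Python scripts to look and compute and a shell command to move; the robot and the scene stay as the last step left them, time stands still between calls to the robot, and variables do not carry over. Pictures are saved under pics/ and viewed, about 8 in all and at most 12, crops included, and the job is handed in when it is done.

```bash
mkdir -p pics; cat > h.py <<'E'
import numpy as np,cv2
from cell import manip
from scipy.spatial.transform import Rotation as R
def cam(n,path=None):
    c=manip.camera(n)
    if path: cv2.imwrite(path,c["image"][:,:,::-1])
    return c
E
python3 - <<'E'
from h import *
for n in("top","side"):
    c=cam(n,f"pics/{n}0.png"); print({k:v for k,v in c.items() if k!="image"})
    np.save(f"{n}.npy",{k:v for k,v in c.items()},allow_pickle=True)
print(manip.read_state(),manip.tcp_to_grasp)
E
ls
```

```text
{'fx': 527.0176171735066, 'fy': 527.0176171735066, 'cx': 325.83441541917625, 'cy': 238.25321346050671, 'k1': 0.05213441805647734, 'eye': array([414.18671131,  26.370133  , 992.67006638]), 'attitude': array([ 0.19459759,  0.01019059, -1.58663087])}
{'fx': 490.15121884989935, 'fy': 490.15121884989935, 'cx': 319.7741605994526, 'cy': 241.8079820320747, 'k1': -0.0987577311504035, 'eye': array([317.69371001, 566.31870369, 656.97086852]), 'attitude': array([ 0.78558262, -0.01940263, -2.66190552])}
{'clock': 0.1, 'joints': array([-1.36158030e+00,  3.00395677e-01,  1.52152467e+00, -1.39605659e-05,
        1.32068217e+00, -6.66101088e-02]), 'qd': array([-0.00106877, -0.00226127, -0.0018507 ,  0.00010332, -0.00068082,
       -0.00053119]), 'effort': array([ 4.14485726e-05, -5.32644618e+01, -3.53284657e+01,  7.08971615e-02,
        2.34898907e-02, -6.33384502e-05]), 'eef_pos': array([ 149.72772615, -528.98453891,  204.9515592 ]), 'eef_rot': array([3.08837226, 1.56978637, 1.79340553]), 'wrist_force': array([ 0.04534602,  0.24547659, -0.47990012]), 'moment': array([ 0.0159536 , -0.03455642, -0.00225335]), 'finger_gap': 93.78693868273744} 18.8
h.py
pics
side.npy
top.npy
```

View pics/top0.png

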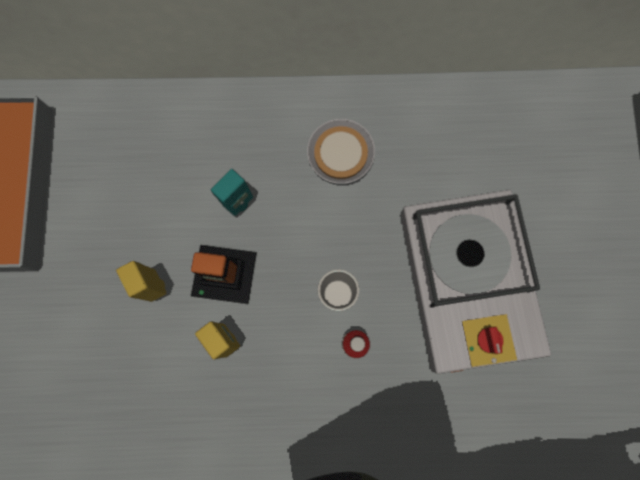

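View pics/side0.png

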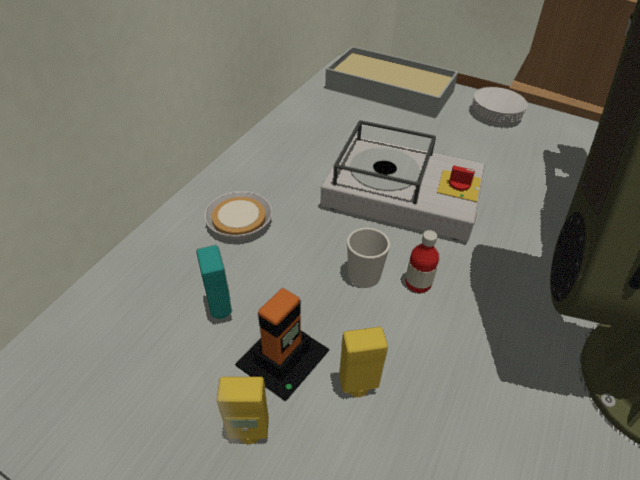

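The orange unit in the black dock (top view 209,265; side 282,328) is the target. The look-alikes are turquoise (232,190), yellow (140,280) and yellow (215,340). The switch is at (491,340) in the top view and the hot plate around (475,280). Next is a close crop.

```bash
cat >> h.py <<'E'
def Rc(c): return R.from_euler('xyz',c["attitude"]).as_matrix()
def proj(c,P):
    q=(np.atleast_2d(P)-c["eye"])@Rc(c); s=np.c_[q[:,0],-q[:,1]]/-q[:,2:3]
    s=s*(1+c["k1"]*(s**2).sum(1,keepdims=True)); return s*[c["fx"],c["fy"]]+[c["cx"],c["cy"]]
def unproj(c,uv,z):
    d=(np.atleast_2d(uv)-[c["cx"],c["cy"]])/[c["fx"],c["fy"]]; s=d.copy()
    for _ in range(20): s=d/(1+c["k1"]*(s**2).sum(1,keepdims=True))
    v=np.c_[s[:,0],-s[:,1],-np.ones(len(s))]@Rc(c).T
    return c["eye"]+v*((z-c["eye"][2])/v[:,2])[:,None]
def load(n): return np.load(n+".npy",allow_pickle=True).item()
def crop(c,x,y,w,h,k): return cv2.resize(c["image"][y:y+h,x:x+w,::-1],None,fx=k,fy=k,interpolation=cv2.INTER_CUBIC)
E
python3 - <<'E'
from h import *
t=load("top");s=load("side")
a=crop(t,180,230,100,85,4);b=crop(t,395,180,165,200,3)
c=crop(s,225,280,110,120,3)
cv2.imwrite("pics/c1.png",b)
im=np.zeros((360,740,3),np.uint8); im[:340,:400]=a; im[:,400:730]=c
im=cv2.convertScaleAbs(im,alpha=1.8);cv2.imwrite("pics/c2.png",im)
E
```

```text
(no output)
```

View pics/c1.png

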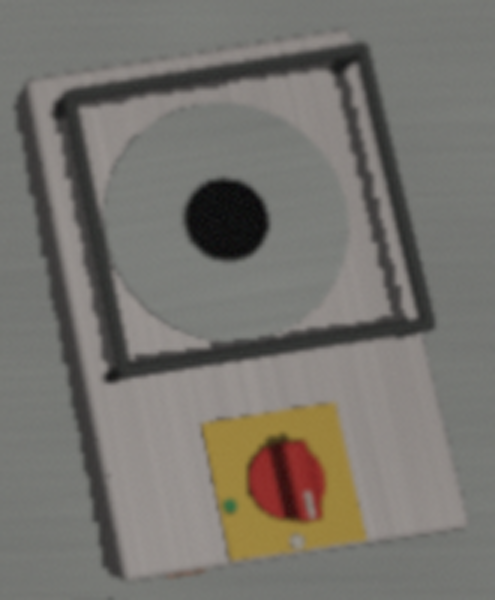

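View pics/c2.png

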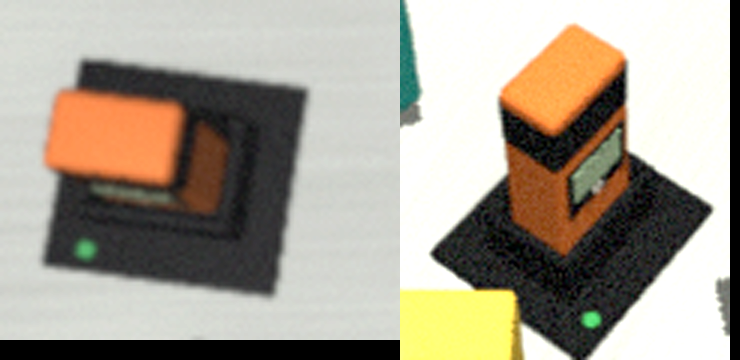

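The crop confirms the choice: orange body, black grip band, and a display on its -x (robot-facing) side, standing in the black dock. The switch pointer faces the robot and the off mark is white. I'll fit the poses now.

```bash
cat > fit.py <<'E'
from h import *
from scipy.optimize import least_squares
t=load("top");s=load("side")
def fit(P,uv,x0,c=t):
    P=np.array(P,float)
    def w(p): 
        a=R.from_euler('z',p[2]).as_matrix(); return P@a.T+[p[0],p[1],0]
    r=least_squares(lambda p:(proj(c,w(p))-uv).ravel(),x0,x_scale=[100,100,1]); return r.x,r.fun.reshape(-1,2).round(1)
uv=np.array([[125,578],[465,525],[62,97],[367,47],[432,327],[110,378],[227,219]])/3+[395,180]
P=[[-150,100,60],[-150,-100,60],[125,85,109],[125,-85,109],[-35,-85,109],[-35,85,109],[45,0,64]]
h,r=fit(P,uv,[500,-270,.1]);print("hot",h,r.tolist())
print("spot direct",unproj(t,uv[-1],64),"collar",unproj(t,np.array([287,480])/3+[395,180],72))
uv=np.array([[80,60],[307,88],[273,295],[45,263]])/4+[180,230]
d,r=fit([[50,55,3],[50,-55,3],[-50,-55,3],[-50,55,3]],uv,[400,200,0]);print("dock",d,r.tolist())
uv=np.array([[57,90],[186,101],[175,188],[46,168]])/4+[180,230]
m,r=fit([[17,27,136],[17,-27,136],[-17,-27,136],[-17,27,136]],uv,[400,200,0]);print("thermo",m,r.tolist())
for n,p,z in(("mug",(338,290),85),("sauce",(357,344),120),("pie",(341,152),26),("y1",(132,275),130),("y2",(209,341),130),("teal",(231,183),130)): print(n,unproj(t,p,z)[0].round())
np.save("fit.npy",np.array([h,d,m]))
a=R.from_euler('z',h[2]).as_matrix()
print("switch",a@[-108,0,0]+[h[0],h[1],0],"spot",a@[45,0,0]+[h[0],h[1],0])
E
python3 fit.py
```

```text
hot [ 5.20860469e+02 -2.27199876e+02  1.40554693e-01] [[-1.7, 1.8], [1.3, 1.5], [1.7, -0.9], [-2.1, 0.4], [-1.8, -0.9], [4.0, -2.2], [-1.5, 0.4]]
spot direct [[ 566.10650427 -223.5865124    64.        ]] collar [[ 414.64342819 -244.30173034   72.        ]]
dock [ 5.44331848e+02  2.26546241e+02 -1.47018443e-01] [[0.1, -0.7], [0.3, -0.4], [0.4, 0.3], [-0.7, 0.7]]
thermo [ 5.43291163e+02  2.24725173e+02 -1.29265927e-01] [[0.1, -0.3], [0.4, 0.5], [0.0, -0.8], [-0.5, 0.6]]
mug [502.  13.  85.]
sauce [411. -15. 120.]
pie [774.   1.  26.]
y1 [529. 351. 130.]
y2 [420. 222. 130.]
teal [683. 192. 130.]
switch [ 413.92551794 -242.32985097    0.        ] spot [ 565.4166993  -220.89571999    0.        ]
```

```bash
cat >> h.py <<'E'
def go(tcp,jaw):
    """tool-axis shift (units 40 mm) and turn (6 deg units) to TCP, jaw axis at world angle `jaw`, relative to measured pose"""
    s=manip.read_state();M=R.from_euler('xyz',s["eef_rot"]).as_matrix()
    d=(np.array(tcp)-s["eef_pos"])@M/40
    a=np.arctan2(M[1,2],M[0,2]); dl=(a-jaw+np.pi/2)%np.pi-np.pi/2   # + turn = clockwise from above
    print("t",d.round(3),"turn",round(np.degrees(dl)/6,2),"or +-30; pos",s["eef_pos"].round(1),"jaw",round(a,3),"down",M[:,0].round(3),"gap",round(s["finger_gap"],1),"q",s["joints"].round(2),"F",s["wrist_force"].round(1),"clk",s["clock"])
E
python3 -c "
from h import *
print(R.from_euler('xyz',manip.read_state()['eef_rot']).as_matrix().round(3))
go([414.5,-243.7,150],.137+np.pi/2)"
```

```text
[[-0.     0.962  0.272]
 [ 0.001  0.272 -0.962]
 [-1.     0.    -0.001]]
t [ 1.379  8.311 -5.058] turn 1.33 or +-30; pos [ 149.7 -529.   205. ] jaw -1.295 down [-0.     0.001 -1.   ] gap 93.8 q [-1.36  0.3   1.52 -0.    1.32 -0.07] F [ 0.   0.2 -0.5] clk 0.1
```

```bash
python3 -m jog '[{"grip":0.6,"tx":1.38,"ty":8.31,"tz":-5.06,"turn":1.33},{"grip":0.6,"tx":1.38,"ty":8.31,"tz":-5.06,"turn":1.33},{"grip":0.6,"tx":1.38,"ty":8.31,"tz":-5.06,"turn":1.33},{"grip":0.6,"tx":1.38,"ty":8.31,"tz":-5.06,"turn":1.33},{"grip":0.6,"tx":1.38,"ty":8.31,"tz":-5.06,"turn":1.33},{"grip":0.6,"tx":1.38,"ty":8.31,"tz":-5.06,"turn":1.33},{"grip":0.6,"tx":1.38,"ty":8.31,"tz":-5.06,"turn":1.33},{"grip":0.6,"tx":1.38,"ty":8.31,"tz":-5.06,"turn":1.33},{"grip":0.6,"tx":1.38,"ty":8.31,"tz":-5.06,"turn":1.33},{"grip":0.6,"tx":1.38,"ty":8.31,"tz":-5.06,"turn":1.33},{"grip":0.6,"tx":1.38,"ty":8.31,"tz":-5.06,"turn":1.33},{"grip":0.6,"tx":1.38,"ty":8.31,"tz":-5.06,"turn":1.33}]' 20
python3 - <<'E'
from h import *
go([414.5,-243.7,150],.137+np.pi/2)
c=cam("side"); 
cv2.imwrite("pics/s1.png",cv2.convertScaleAbs(crop(c,330,80,200,150,4),alpha=1.5))
E
```

```text
clock: 1.1
eef_pos: [414.7, -243.2, 149.9]
eef_rot: [-2.217, 1.57, 2.634]
wrist_force: [0.2, -0.9, 0.3]
finger_gap: 56.5
t [-0.003 -0.007  0.011] turn 0.02 or +-30; pos [ 414.7 -243.2  149.9] jaw -1.432 down [-0.001  0.    -1.   ] gap 56.5 q [-0.61  0.2   1.78 -0.    1.16  0.83] F [ 0.2 -0.9  0.3] clk 1.1
```

View pics/s1.png

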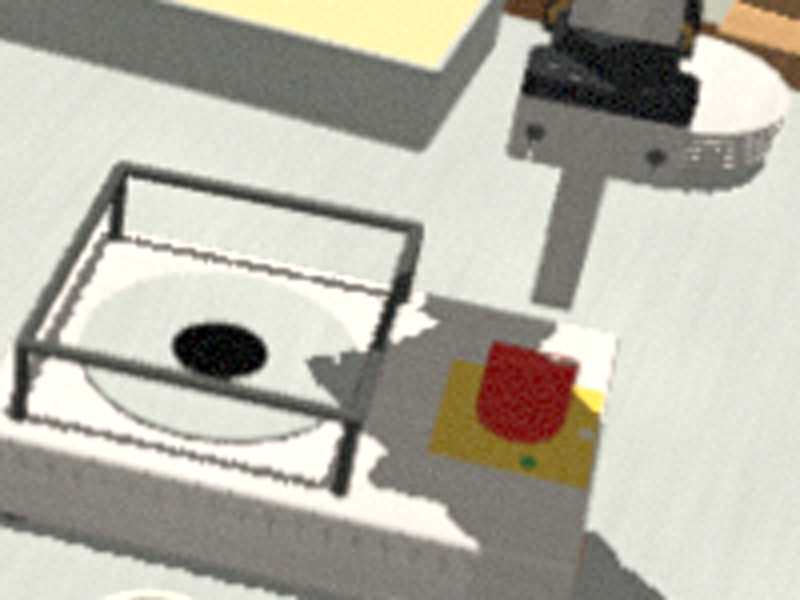

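```bash
python3 - <<'E'
from h import *
s=load("side");t=load("top")
f=lambda P:(proj(s,P)-[330,80])*4
print("tcp in crop",f([414.7,-243.2,150]),f([414.7,-243.2,170]))
print("spot side",unproj(s,np.array([220,351])/4+[330,80],64))
a=R.from_euler('z',.137).as_matrix()
for p in([22,7,102],[-22,7,102],[22,-7,102],[-22,-7,102]): print(p,f(a@np.array(p)+[414.5,-243.7,0]))
E
```

```text
tcp in crop [[554.74208882 267.6288912 ]] [[564.39678868 231.226019  ]]
spot side [[ 563.09038138 -217.96334305   64.        ]]
[22, 7, 102] [[485.9752618  348.33055429]]
[-22, 7, 102] [[576.89727307 368.93796189]]
[22, -7, 102] [[490.19688003 332.41093208]]
[-22, -7, 102] [[580.20526945 352.67708374]]
```

The near finger's tip shows at (555,305), where I predicted it, and the bar matches within about 1 px. I'll go down and grip.

```bash
python3 -m jog '[{"grip":0.6,"tx":0.9},{"grip":0.6,"tx":1.4},{"grip":0.6,"tx":1.83},{"grip":0.6,"tx":1.83},{"grip":0.1,"tx":1.83},{"grip":0.1,"tx":1.83},{"grip":0.1,"tx":1.83},{"grip":0.1,"tx":1.83},{"grip":0.1,"tx":1.83},{"grip":0.1,"tx":1.83}]' 10
python3 -c "
from h import *
go([414.5,-243.7,76],.137+np.pi/2)"
```

```text
t [ 1.853  0.007 -0.006] turn 0.0 or +-30; pos [ 414.3 -244.   150.1] jaw -1.434 down [-0.  0. -1.] gap 56.1 q [-0.61  0.2   1.78 -0.    1.16  0.83] F [-0.3 -0.7  0.6] clk 1.15$[0]: bad value
```

```bash
python3 -m jog '[{"grip":0.6,"tx":0.9,"ty":0,"tz":0,"turn":0},{"grip":0.6,"tx":1.4,"ty":0,"tz":0,"turn":0},{"grip":0.6,"tx":1.83,"ty":0,"tz":0,"turn":0},{"grip":0.6,"tx":1.83,"ty":0,"tz":0,"turn":0},{"grip":0.1,"tx":1.83,"ty":0,"tz":0,"turn":0},{"grip":0.1,"tx":1.83,"ty":0,"tz":0,"turn":0},{"grip":0.1,"tx":1.83,"ty":0,"tz":0,"turn":0},{"grip":0.1,"tx":1.83,"ty":0,"tz":0,"turn":0},{"grip":0.1,"tx":1.83,"ty":0,"tz":0,"turn":0},{"grip":0.1,"tx":1.83,"ty":0,"tz":0,"turn":0}]' 10
python3 -c "
from h import *
go([414.5,-243.7,76],.137+np.pi/2)"
```

```text
clock: 1.98
eef_pos: [414.6, -244.0, 77.5]
eef_rot: [0.811, 1.57, -0.623]
wrist_force: [-0.4, 0.8, -0.1]
finger_gap: 19.9
t [ 0.037 -0.002 -0.009] turn -0.0 or +-30; pos [ 414.6 -244.    77.5] jaw -1.434 down [ 0.001 -0.    -1.   ] gap 19.9 q [-0.61  0.3   1.84 -0.    0.99  0.83] F [-0.4  0.8 -0.1] clk 1.9833
```

```bash
python3 -m jog '[{"grip":0.1,"tx":0,"ty":0,"tz":0,"turn":0},{"grip":0.1,"tx":0,"ty":0,"tz":0,"turn":0},{"grip":0.1,"tx":0,"ty":0,"tz":0,"turn":1.1},{"grip":0.1,"tx":0,"ty":0,"tz":0,"turn":2.2},{"grip":0.1,"tx":0,"ty":0,"tz":0,"turn":3.3},{"grip":0.1,"tx":0,"ty":0,"tz":0,"turn":4.4},{"grip":0.1,"tx":0,"ty":0,"tz":0,"turn":5.5},{"grip":0.1,"tx":0,"ty":0,"tz":0,"turn":6.6},{"grip":0.1,"tx":0,"ty":0,"tz":0,"turn":7.7},{"grip":0.1,"tx":0,"ty":0,"tz":0,"turn":8.8},{"grip":0.1,"tx":0,"ty":0,"tz":0,"turn":9.9},{"grip":0.1,"tx":0,"ty":0,"tz":0,"turn":11.0}]' 10
python3 -m jog '[{"grip":0.1,"tx":0,"ty":0,"tz":0,"turn":1.1},{"grip":0.1,"tx":0,"ty":0,"tz":0,"turn":1.3},{"grip":0.1,"tx":0,"ty":0,"tz":0,"turn":1.3},{"grip":0.6,"tx":0,"ty":0,"tz":0,"turn":1.3},{"grip":0.6,"tx":0,"ty":0,"tz":0,"turn":1.3},{"grip":0.6,"tx":0,"ty":0,"tz":0,"turn":1.3},{"grip":0.6,"tx":0,"ty":0,"tz":0,"turn":1.3},{"grip":0.6,"tx":0,"ty":0,"tz":0,"turn":1.3},{"grip":0.6,"tx":-1,"ty":0,"tz":0,"turn":1.3},{"grip":1,"tx":-2,"ty":0,"tz":0,"turn":1.3},{"grip":1,"tx":-3,"ty":0,"tz":0,"turn":1.3},{"grip":1,"tx":-4,"ty":0,"tz":0,"turn":1.3}]' 10
python3 -c "
from h import *
go([543.3,224.7,240],-.14)"
```

```text
clock: 2.98
eef_pos: [414.6, -242.8, 77.4]
eef_rot: [-2.038, 1.569, 1.654]
wrist_force: [-1.3, 10.7, 8.0]
finger_gap: 14.2
clock: 3.98
eef_pos: [414.1, -243.7, 239.0]
eef_rot: [-0.411, 1.571, -3.134]
wrist_force: [1.4, 0.5, 0.3]
finger_gap: 70.6
t [-0.025 -9.382 -7.718] turn 5.34 or +-30; pos [ 414.1 -243.7  239. ] jaw -2.722 down [-0. -0. -1.] gap 70.6 q [-0.61  0.12  1.66 -0.    1.36  2.11] F [1.4 0.5 0.3] clk 3.9833
```

```bash
python3 -m jog '[{"grip":1,"tx":0,"ty":-9.38,"tz":-7.72,"turn":-14},{"grip":1,"tx":0,"ty":-9.38,"tz":-7.72,"turn":-14},{"grip":1,"tx":0,"ty":-9.38,"tz":-7.72,"turn":-14},{"grip":1,"tx":0,"ty":-9.38,"tz":-7.72,"turn":-14},{"grip":1,"tx":0,"ty":-9.38,"tz":-7.72,"turn":-14},{"grip":1,"tx":0,"ty":-9.38,"tz":-7.72,"turn":-14},{"grip":1,"tx":0,"ty":-9.38,"tz":-7.72,"turn":-14},{"grip":1,"tx":0,"ty":-9.38,"tz":-7.72,"turn":-14},{"grip":1,"tx":0,"ty":-9.38,"tz":-7.72,"turn":-14},{"grip":1,"tx":0,"ty":-9.38,"tz":-7.72,"turn":-14},{"grip":1,"tx":0,"ty":-9.38,"tz":-7.72,"turn":-14},{"grip":1,"tx":0,"ty":-9.38,"tz":-7.72,"turn":-14}]' 30
python3 - <<'E'
from h import *
go([543.3,224.7,240],-.14)
t=cam("top");s=cam("side")
np.save("top1.npy",t,allow_pickle=True);np.save("side1.npy",s,allow_pickle=True)
im=np.zeros((480,800,3),np.uint8)
im[:480,:396]=crop(t,395,180,132,160,3)
im[:450,400:800]=crop(s,225,240,160,180,2.5)
im[:120,400:520]=0
b=crop(t,455,300,80,80,3)
cv2.imwrite("pics/c3.png",np.hstack([cv2.convertScaleAbs(b,alpha=1.3),cv2.convertScaleAbs(crop(s,315,110,190,80,3),alpha=1.3)]) )
# spot centroids
for n,c,b in(("top",t,(440,225,60,60)),("side",s,(360,150,50,35))):
    x,y,w,h=b; g=c["image"][y:y+h,x:x+w].max(2)
    k,l,st,ce=cv2.connectedComponentsWithStats((g<45).astype(np.uint8))
    for i in range(1,k):
        if st[i,4]>80: print(n,st[i],ce[i]+[x,y],unproj(c,ce[i]+[x,y],64))
E
```

```text
clock: 4.98
eef_pos: [543.9, 227.8, 236.7]
eef_rot: [-2.619, 1.57, 2.416]
wrist_force: [-0.2, -1.3, -0.2]
finger_gap: 94.3
t [-0.083 -0.039  0.069] turn -10.58 or +-30; pos [543.9 227.8 236.7] jaw -1.248 down [-0.  0. -1.] gap 94.3 q [0.33 0.37 1.36 0.   1.42 1.58] F [-0.2 -1.3 -0.2] clk 4.9833
top [ 18  16  26  25 515] [470.09320388 252.86213592] [[ 566.37105595 -222.59688234   64.        ]]
side [ 14  11  22  14 229] [384.44541485 167.18340611] [[ 564.81192588 -219.21086428   64.        ]]
```

View pics/c3.png

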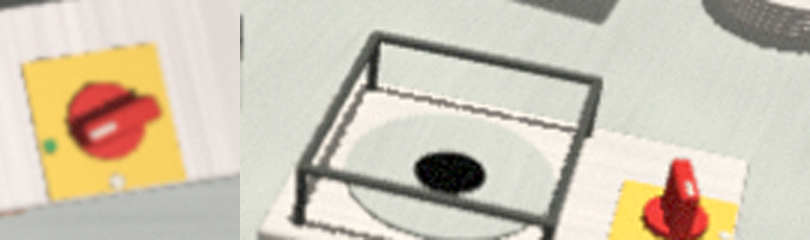

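The switch is on: its pointer now points towards the green mark. I'll finish the turn over the thermometer.

```bash
python3 -m jog '[{"grip":1,"tx":0,"ty":0,"tz":0.06,"turn":-10.6},{"grip":1,"tx":0,"ty":0,"tz":0.06,"turn":-10.6},{"grip":1,"tx":0,"ty":0,"tz":0.06,"turn":-10.6},{"grip":1,"tx":0,"ty":0,"tz":0.06,"turn":-10.6},{"grip":1,"tx":0,"ty":0,"tz":0.06,"turn":-10.6},{"grip":1,"tx":0,"ty":0,"tz":0.06,"turn":-10.6},{"grip":1,"tx":0,"ty":0,"tz":0.06,"turn":-10.6},{"grip":1,"tx":0,"ty":0,"tz":0.06,"turn":-10.6},{"grip":1,"tx":0,"ty":0,"tz":0.06,"turn":-10.6},{"grip":1,"tx":0,"ty":0,"tz":0.06,"turn":-10.6},{"grip":1,"tx":0,"ty":0,"tz":0.06,"turn":-10.6}]' 30
python3 - <<'E'
from h import *
go([543.8,225.5,100],-.137)
s=load("side")
for x,y,w in((543.8,225.5,-.137),):
    a=R.from_euler('z',w).as_matrix()
    for p in([17,27,136],[17,-27,136],[-17,-27,136],[-17,27,136]): print(p,(proj(s,a@np.array(p)+[x,y,0])-[225,280])*3+[400,0])
E
```

```text
clock: 6.0
eef_pos: [544.6, 221.6, 237.1]
eef_rot: [-1.703, 1.571, -1.854]
wrist_force: [0.6, -0.2, -0.4]
finger_gap: 93.8
t [ 3.426  0.093 -0.033] turn -0.13 or +-30; pos [544.6 221.6 237.1] jaw -0.151 down [-0. -0. -1.] gap 93.8 q [ 0.32  0.36  1.36 -0.    1.41  0.48] F [ 0.6 -0.2 -0.4] clk 6.0
[17, 27, 136] [[496.4046302   86.03428992]]
[17, -27, 136] [[572.41596037  10.55919415]]
[-17, -27, 136] [[631.44249174  44.67988153]]
[-17, 27, 136] [[556.59653293 123.42771374]]
```

```bash
python3 -m jog '[{"grip":1,"tx":0.8,"ty":0.12,"tz":-0.03,"turn":-0.1},{"grip":1,"tx":1.8,"ty":0.12,"tz":-0.03,"turn":-0.1},{"grip":1,"tx":2.7,"ty":0.12,"tz":-0.03,"turn":-0.1},{"grip":1,"tx":3.2,"ty":0.12,"tz":-0.03,"turn":-0.1},{"grip":1,"tx":3.4,"ty":0.12,"tz":-0.03,"turn":-0.1},{"grip":1,"tx":3.4,"ty":0.12,"tz":-0.03,"turn":-0.1}]' 30
python3 - <<'E'
from h import *
go([543.8,226.5,100],-.137)
s=cam("side");t=cam("top")
cv2.imwrite("pics/c4.png",cv2.convertScaleAbs(np.hstack([crop(s,215,220,130,150,3.5),crop(t,165,220,115,150,3.5)]),alpha=1.5))
E
```

```text
clock: 6.5
eef_pos: [543.5, 226.7, 99.6]
eef_rot: [-2.659, 1.568, -2.798]
wrist_force: [-0.4, -0.2, 0.0]
finger_gap: 93.8
t [-0.01  -0.003  0.009] turn -0.02 or +-30; pos [543.5 226.7  99.6] jaw -0.139 down [-0.003 -0.001 -1.   ] gap 93.8 q [ 0.33  0.49  1.51 -0.    1.14  0.47] F [-0.4 -0.2  0. ] clk 6.5
```

View pics/c4.png

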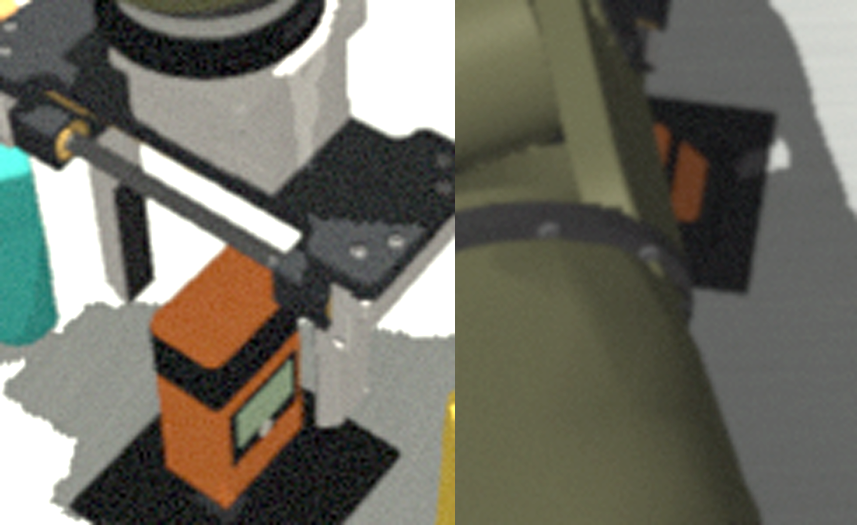

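The side view shows the fingers straddling the black band, with the open jaw along the thermometer's x. The top view is hidden by the arm. Closing now.

```bash
python3 -m jog '[{"grip":0.2,"tx":0,"ty":0,"tz":0,"turn":0},{"grip":0.2,"tx":0,"ty":0,"tz":0,"turn":0},{"grip":0.2,"tx":0,"ty":0,"tz":0,"turn":0},{"grip":0.2,"tx":0,"ty":0,"tz":0,"turn":0},{"grip":0.2,"tx":0,"ty":0,"tz":0,"turn":0},{"grip":0.2,"tx":0,"ty":0,"tz":0,"turn":0},{"grip":0.2,"tx":0,"ty":0,"tz":0,"turn":0},{"grip":0.2,"tx":0,"ty":0,"tz":0,"turn":0},{"grip":0.2,"tx":0,"ty":0,"tz":0,"turn":0},{"grip":0.2,"tx":0,"ty":0,"tz":0,"turn":0},{"grip":0.2,"tx":0,"ty":0,"tz":0,"turn":0},{"grip":0.2,"tx":0,"ty":0,"tz":0,"turn":0}]' 35
python3 -m jog '[{"grip":0.2,"tx":-0.3,"ty":0,"tz":0,"turn":0},{"grip":0.2,"tx":-0.7,"ty":0,"tz":0,"turn":0},{"grip":0.2,"tx":-1.2,"ty":0,"tz":0,"turn":0},{"grip":0.2,"tx":-1.8,"ty":0,"tz":0,"turn":0},{"grip":0.2,"tx":-2.4,"ty":0,"tz":0,"turn":0},{"grip":0.2,"tx":-3,"ty":0,"tz":0,"turn":0},{"grip":0.2,"tx":-3.5,"ty":0,"tz":0,"turn":0},{"grip":0.2,"tx":-4,"ty":0,"tz":0,"turn":0},{"grip":0.2,"tx":-4,"ty":0,"tz":0,"turn":0}]' 35
python3 - <<'E'
from h import *
go([565.6,-221,260],.137)
s=cam("side");np.save("side2.npy",s,allow_pickle=True)
cv2.imwrite("pics/c5.png",cv2.convertScaleAbs(crop(s,180,130,200,180,3),alpha=1.4))
E
```

```text
clock: 7.6
eef_pos: [544.0, 227.1, 101.0]
eef_rot: [2.877, 1.571, 2.741]
wrist_force: [0.3, 0.3, -0.3]
finger_gap: 33.8
clock: 8.35
eef_pos: [544.9, 227.4, 265.8]
eef_rot: [0.474, 1.564, 0.338]
wrist_force: [0.5, 0.3, -1.8]
finger_gap: 33.8
t [  0.125 -11.038   2.03 ] turn -2.6 or +-30; pos [544.9 227.4 265.8] jaw -0.136 down [ 0.006  0.002 -1.   ] gap 33.8 q [0.33 0.35 1.31 0.   1.47 0.47] F [ 0.5  0.3 -1.8] clk 8.35
```

View pics/c5.png

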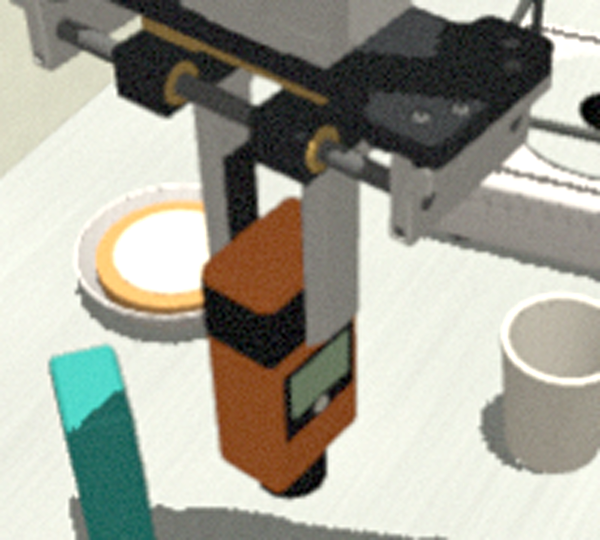

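```bash
cat > f2.py <<'E'
from h import *
from scipy.optimize import least_squares
s=load("side2"); k=lambda p:np.array(p)/3+[180,130]
T=np.array([544.9,227.4,265.8]);a=R.from_euler('z',-.136).as_matrix()
for p in([-29.5,8,0],[-29.5,-8,0],[-17,8,0]): print("tip",p,(proj(s,a@np.array(p)+T)-[180,130])*3)
P=np.array([[17,27,20],[-17,27,20],[-17,-27,20],[17,27,95],[-17,27,95]],float)
uv=k([[221,456],[282,491],[356,411],[210,325],[274,369]])
w=lambda p:P@R.from_euler('z',p[3]).as_matrix().T+p[:3]
for z in(None,170.8):
    g=(lambda p:(proj(s,w(p))-uv).ravel()) if z is None else (lambda p:(proj(s,w([p[0],p[1],z,p[3]]))-uv).ravel())
    r=least_squares(g,[545,227,171,-.13],x_scale=[10,10,10,.1]);print(r.x.round(3),r.fun.reshape(-1,2).round(1).tolist(),"rel tool xy",(a.T@(r.x[:3]-T)).round(1))
E
python3 f2.py
```

```text
tip [-29.5, 8, 0] [[329.79167057 352.13865633]]
tip [-29.5, -8, 0] [[355.72812641 327.76183675]]
tip [-17, 8, 0] [[303.41962748 338.00515354]]
[ 5.54250e+02  2.12668e+02  1.53267e+02 -1.23000e-01] [[-0.0, -0.7], [0.4, -0.4], [1.0, 0.4], [-1.2, 1.7], [-0.0, -0.9]] rel tool xy [  11.3  -13.3 -112.5]
[ 5.45315e+02  2.25729e+02  1.71000e+02 -1.09000e-01] [[-0.6, 0.0], [0.8, 0.6], [1.8, 0.1], [-2.1, 0.7], [0.3, -1.6]] rel tool xy [  0.6  -1.6 -94.8]
```

```bash
python3 -m jog '[{"grip":0.2,"tx":0,"ty":-0.3,"tz":0.05,"turn":-0.1},{"grip":0.2,"tx":0,"ty":-0.9,"tz":0.16,"turn":-0.2},{"grip":0.2,"tx":0,"ty":-1.7,"tz":0.31,"turn":-0.4},{"grip":0.2,"tx":0,"ty":-2.5,"tz":0.46,"turn":-0.6},{"grip":0.2,"tx":0,"ty":-3.3,"tz":0.61,"turn":-0.8},{"grip":0.2,"tx":0,"ty":-4.1,"tz":0.75,"turn":-1},{"grip":0.2,"tx":0,"ty":-4.9,"tz":0.9,"turn":-1.2},{"grip":0.2,"tx":0,"ty":-5.7,"tz":1.05,"turn":-1.4},{"grip":0.2,"tx":0,"ty":-6.5,"tz":1.2,"turn":-1.6},{"grip":0.2,"tx":0,"ty":-7.3,"tz":1.34,"turn":-1.8},{"grip":0.2,"tx":0,"ty":-8.1,"tz":1.49,"turn":-2},{"grip":0.2,"tx":0,"ty":-8.9,"tz":1.64,"turn":-2.2}]' 35
python3 -c "
from h import *
go([565.6,-220,260],.137)"
```

```text
clock: 9.4
eef_pos: [560.2, -136.0, 259.5]
eef_rot: [2.728, 1.569, 2.824]
wrist_force: [0.2, 0.7, -2.2]
finger_gap: 33.5
t [-0.015 -2.104 -0.066] turn -0.4 or +-30; pos [ 560.2 -136.   259.5] jaw 0.096 down [-0.002  0.001 -1.   ] gap 33.5 q [-0.3   0.33  1.36  0.    1.46 -0.4 ] F [ 0.2  0.7 -2.2] clk 9.4
```

```bash
python3 -m jog '[{"grip":0.2,"tx":0,"ty":-0.7,"tz":-0.02,"turn":-0.2},{"grip":0.2,"tx":0,"ty":-1.4,"tz":-0.04,"turn":-0.4},{"grip":0.2,"tx":0,"ty":-1.9,"tz":-0.05,"turn":-0.4},{"grip":0.2,"tx":0,"ty":-2.1,"tz":-0.06,"turn":-0.4},{"grip":0.2,"tx":0,"ty":-2.1,"tz":-0.06,"turn":-0.4},{"grip":0.2,"tx":0,"ty":-2.1,"tz":-0.06,"turn":-0.4}]' 35
python3 - <<'E'
from h import *
go([565.6,-220,260],.137)
s=cam("side");np.save("side3.npy",s,allow_pickle=True)
cv2.imwrite("pics/c6.png",cv2.convertScaleAbs(crop(s,310,30,180,180,3.3),alpha=1.5))
f=lambda P:((proj(s,P)-[310,30])*3.3).round(0)
print("lens pred",f([565,-221,165]))
E
```

```text
clock: 9.9
eef_pos: [566.2, -217.7, 260.0]
eef_rot: [2.409, 1.569, 2.545]
wrist_force: [0.7, 0.1, -2.6]
finger_gap: 33.9
t [ 0.001 -0.054 -0.022] turn -0.01 or +-30; pos [ 566.2 -217.7  260. ] jaw 0.136 down [-0.001  0.001 -1.   ] gap 33.9 q [-0.43  0.4   1.27  0.    1.48 -0.56] F [ 0.7  0.1 -2.6] clk 9.9
lens pred [[266. 309.]]
```

View pics/c6.png

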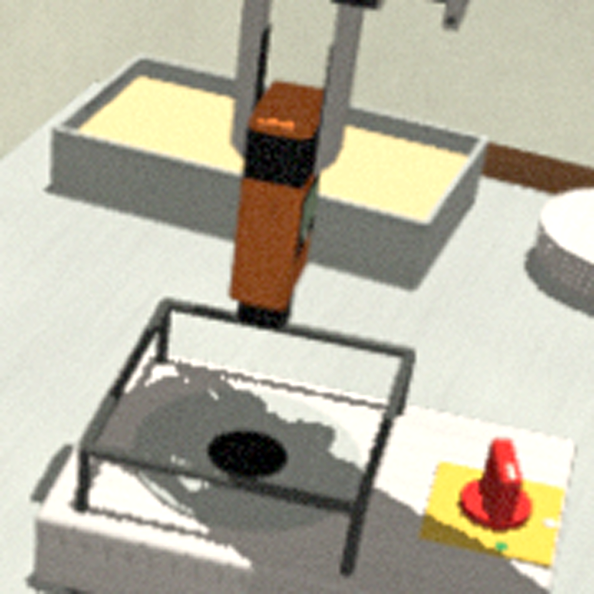

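The thermometer hangs over the spot, nose at (264,315), and the display is on the switch side. The switch is on. I'll lower it slowly.

```bash
python3 -m jog '[{"grip":0.2,"tx":0.2,"ty":-0.04,"tz":-0.02,"turn":0},{"grip":0.2,"tx":0.5,"ty":-0.04,"tz":-0.02,"turn":0},{"grip":0.2,"tx":0.8,"ty":-0.04,"tz":-0.02,"turn":0},{"grip":0.2,"tx":1.1,"ty":-0.04,"tz":-0.02,"turn":0},{"grip":0.2,"tx":1.4,"ty":-0.04,"tz":-0.02,"turn":0},{"grip":0.2,"tx":1.7,"ty":-0.04,"tz":-0.02,"turn":0},{"grip":0.2,"tx":1.85,"ty":-0.04,"tz":-0.02,"turn":0},{"grip":0.2,"tx":1.95,"ty":-0.04,"tz":-0.02,"turn":0},{"grip":0.2,"tx":1.97,"ty":-0.04,"tz":-0.02,"turn":0},{"grip":0.2,"tx":1.97,"ty":-0.04,"tz":-0.02,"turn":0},{"grip":0.2,"tx":1.97,"ty":-0.04,"tz":-0.02,"turn":0}]' 35
python3 - <<'E'
from h import *
go([565.3,-219.5,180],.137)
s=cam("side");np.save("side4.npy",s,allow_pickle=True)
cv2.imwrite("pics/c7.png",cv2.convertScaleAbs(crop(s,340,80,100,110,5),alpha=1.6))
f=lambda P:((proj(s,P)-[340,80])*5).round(0)
print("lens pred",f([565.3,-220,85]),"spot",f([565.3,-220,64]))
E
```

```text
clock: 10.87
eef_pos: [566.1, -220.2, 182.9]
eef_rot: [-0.56, 1.57, -0.424]
wrist_force: [0.1, 0.5, -2.7]
finger_gap: 34.0
t [ 0.072  0.019 -0.017] turn -0.01 or +-30; pos [ 566.1 -220.2  182.9] jaw 0.136 down [ 0.001 -0.    -1.   ] gap 34.0 q [-0.43  0.45  1.38  0.    1.32 -0.57] F [ 0.1  0.5 -2.7] clk 10.8667
lens pred [[228. 392.]] spot [[222. 435.]]
```

View pics/c7.png

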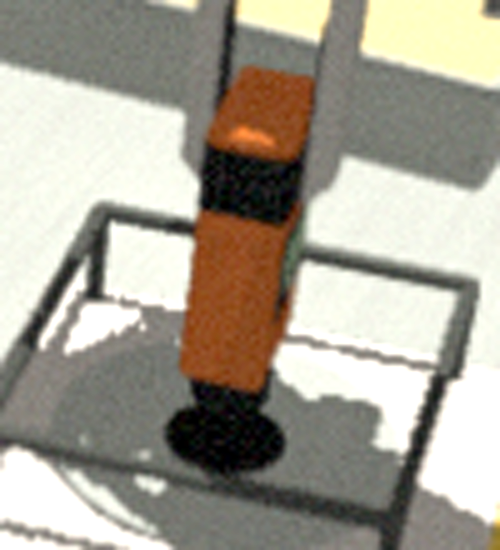

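```bash
python3 -m jog '[{"grip":0.2,"tx":0.04,"ty":0,"tz":0,"turn":0},{"grip":0.2,"tx":0.08,"ty":0,"tz":0,"turn":0},{"grip":0.2,"tx":0.08,"ty":0,"tz":0,"turn":0},{"grip":0.2,"tx":0.08,"ty":0,"tz":0,"turn":0},{"grip":0.2,"tx":0.08,"ty":0,"tz":0,"turn":0},{"grip":0.2,"tx":0.08,"ty":0,"tz":0,"turn":0}]' 35
python3 -c "
from h import *
go([565.3,-219.5,180],.137)
print(abs(manip.read_state()['qd']).max())
manip.sign_off()"
```

```text
clock: 11.42
eef_pos: [565.9, -220.1, 179.1]
eef_rot: [-0.671, 1.571, -0.535]
wrist_force: [-0.1, -0.1, -2.9]
finger_gap: 33.9
t [-0.022  0.016 -0.012] turn -0.0 or +-30; pos [ 565.9 -220.1  179.1] jaw 0.137 down [ 0. -0. -1.] gap 33.9 q [-0.43  0.45  1.38 -0.    1.31 -0.57] F [-0.1 -0.1 -2.9] clk 11.4167
0.0017134237297028064
the job is handed in; nothing more can be done
```

I turned the switch on, lifted the orange thermometer out of its dock and carried it over the pan rail. I handed in while still holding it above the black spot, at 11.4 s of the 61 s allowed; no verdict is reported.

**Last checks:**
- **Height:** the lens is about 20 mm above the plate, worked out from the tool height when I gripped the thermometer in its dock.
- **Position:** the tool is within about 1 mm of my estimate of the spot's middle. The thermometer may sit another 1–2 mm off the tool's centre.
- **Pose:** the tool is vertical and squared to the hot plate's estimated direction. The display faces the switch, and the arm is nearly still.
- **Grip and contact:** the fingers hold the body at 34 mm. The wrist shows only about 3 N, roughly the thermometer's weight, so nothing is pushing on it.
- **Switch:** after I let go, both cameras showed the pointer swung round towards the green mark. I judged this from the pictures and did not measure the angle.

**Disagreement:** the two cameras put the spot about 3 mm apart in y, and I aimed between them. That is well inside the 12 mm allowed. The last picture, taken before the final 4 mm lowering, showed the nose centred on the spot to within a few millimetres.

I did not re-check the positions of the mug, pie and sauce bottle. The tool and the thermometer stayed well above them while passing.

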